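# Change the batch in the jar shaker and start it for six minutes

## Robot

A 7-joint arm with a two-finger parallel gripper is mounted at the origin on the work surface. World frame = base frame: x ahead of the robot, y to its left, z up, the work surface at z = 0. Lengths are in m, angles in rad, forces in N, time in s.
With the tool pointing down it reaches from about 0.4 to 0.875 m from the base axis. Payload 6.5 kg.
Tool frame: the origin (TCP) lies midway between the tips of the shut fingers; the grasp point (between the pads) lies 19 mm behind it; z points along the fingers, y is the line along which they close (so a half turn about z gives the same grasp; the last joint's range is limited). The gripper opens to 88 mm and grips with 3 to 60 N. Pads are 18 mm wide; open, the fingers measure 123 mm over their backs; the gripper's body (75 mm by 187 mm) begins 45 mm behind the grasp point.
Start: joints at [-1.237, 0.536, -0.004, 1.538, 0.003, 1.067, -0.071], TCP at [0.253, 0.599, 0.239] pointing down, gripper open.
Joint ranges: [-2.7, 2.7], [-0.37, 2.16], [-1.27, 1.26], [0.24, 2.4], [-1.31, 4.45], [0.19, 1.91], [-2.76, 2.76]. Speed limits (rad/s): [2.39, 2.39, 3.14, 3.14, 3.14, 3.14, 3.14].

## Interface

Orientations are given as a rotation vector (axis times angle).
In Python, from station import manip gives the robot as it stands.
- The arm moves only by the shell command python3 -m pendant 'ROWS' [FORCE]. ROWS is JSON, a list of rows, each a list of 5 numbers: the opening, from 0 (shut) to 1 (fully open), then the shift along the world's x, y, z in mm, then the turn about the world's z in degrees. In form: [[grip, x, y, z, twist], ...]. A call has exactly 10 rows; each row shifts and turns the commanded pose from where the row before left it; what a row does not reach is not made up. A row lasts 1/10 s, in which the tool goes at most 50 mm and 8.59 degrees, less where a joint would pass 70% of its speed; a pose out of reach is approached as far as the arm can. A call with a gripper value outside its range is refused whole. The fingers move at their own pace and stop on an object; FORCE is the grip in N (left out, the last holds). Time passes only in rows, so rows that do not move let the fingers close, or fill a call up. It gives the time, the measured TCP pose, the force, the opening and the grip force at its end, in the units of the state.
- manip.sense(): the state, without advancing time (a new reading comes with each control period).
- manip.grab_frame(name): name is "scene" or "top" or "wrist"; returns a dict with "frame" (420x560x3 uint8, red, green, blue), "fov_y" (degrees; the focal length in pixels is half the picture's height over the tangent of half this angle, whatever the lens; pixels are square), "cx", "cy" (the principal point, pixels), "view" (4x4, takes a point from world to camera coordinates); the wrist camera has in their place "mount" (4x4, takes a point from camera to tool coordinates, whose origin is the TCP and whose axes are the flange's). Camera axes: x right, y up, looking along -z (the intrinsics and any distortion apply to the point x, -y, -z); pixel columns grow to the right and rows downward; lengths in m; the calibration is good to about 2 mm. A picture is of the moment at which its call begins: read the wrist's pose just before it. There is no depth.
- manip.sign_off(): hands the job in; it is judged then, once.
The state is a dict: "t": time; "q": joint angles; "qd": joint speeds; "effort": joint torques, N m; "position": TCP position; "tool_rot": TCP orientation; "wrist_force": force on the tool from outside, world axes, zero at the start; "torque": the same for the moment, N m; "grip_width": finger opening in m; "gripper_force": force on a finger pad.
Only numpy, scipy, OpenCV 4.12 (cv2) and the standard library are available. Lean on these libraries where they do the work, as an engineer would, in place of code of your own. Each camera call takes 0.05 s, during which the arm holds its last target. There are 200 camera calls.

## Task

Change the batch in the jar shaker: swing the shaker's toggle clamp fully open, lift out the finished jar with the blue lid and stand it in the blue tray, stand every small white ointment jar with a red lid that is on the bench at the left of the shaker upright in a pocket of its own in the shaker, and swing the clamp back past its dead centre until it is locked on the lids. Roll the timer's thumbwheel to 6 so that the 6 stands squarely at the index marks, and only when all that is done press the green start button and let it spring back. Leave the other things on the bench where they are.

Things in the scene. Friction and masses are not known exactly. Their poses are not given: they have to be found in the camera images.
- shaker: white jar shaker fixed to the bench; origin on the bench, x from its front (robot side) to its back, y to its left. In mm: housing x -100..120, y -250..215, z to 45. Left: grey block of 4 pockets in a row (x -76..-4, y -111..211, top z 103); behind it the toggle clamp's bracket (x 61..111, y 31..69, z to 136). Right: console (x -100..110, y -245..-140, top z 75) with timer wheel and start button
- clamp_handle (a joint): toggle clamp handle h, rad: 0 = closed, locked at its stop (leans 0.52 rad to the front), 1.15 = fully open at its stop (leans 0.63 rad to the back), where it stays. Growing: its end moves to the shaker's +x. Moving it takes 2 to 10 N across the grip. A link swings the clamp arm with it; the arm is lowest at h = 0.06 (dead centre) and the handle must go past that to 0 to lock
- clamp_pivot (a point): pivot of the clamp handle, axis along the shaker's y, fixed at shaker point (86, 50, 70) mm. The handle's red round grip, 22 mm in diameter, reaches from 60 mm to its free end at 150 mm from this pivot; free to be pinched from above or pushed
- bar_mid (a point): middle of the underside of the rubber hold-down bar (270 mm along the shaker's y, 26 wide, 14 thick) on the clamp arm, sprung by up to 8 mm, pressing with 6 to 9 N. Closed: over all four pockets, pressing on the lids (z about 125 mm). The arm is 126 mm long, its pivot at shaker point (86, 50, 128) mm; clamp fully open, it stands steeply up behind the row, top at about z 263 mm
- timer_wheel (a joint): numbered thumbwheel of the timer (minutes), rad: figure N is at the top, between two red marks, at 0.6283 x N; ten sprung detents, stops at 0 and 9. Growing (figure rises): its top moves to the shaker's +x, away from the robot. About 1 N along the rim carries it over a detent; a fingertip pressed on the top with 3 to 10 N and drawn along rolls it with little slip
- wheel_top (a point): uppermost point of the rim of the white thumbwheel, fixed on the shaker, 85 mm above the bench. Wheel radius 24 mm, 16 mm wide, axle along the shaker's y; it stands 10 mm proud of the flat console top, with a bezel frame 3 mm high round it
- start_button (a joint): travel of the green spring start button, m: 0 = up, 0.006 = fully down (5 N), springs back; pressed means more than 0.004
- start_button_top (a point): centre of the top face of the green start button, 28 mm in diameter, pressed straight down
- pocket1 (a point): centre of the floor of pocket 1, counted from the shaker's left (+y): a square pocket 52 x 52 mm, 24 mm deep, floor 79 mm above the bench; pockets are 80 mm apart along the shaker's y, with solid grey block between them; the block is 72 mm deep (x)
- pocket2 (a point): centre of the floor of pocket 2, counted from the shaker's left (+y): a square pocket 52 x 52 mm, 24 mm deep, floor 79 mm above the bench; pockets are 80 mm apart along the shaker's y, with solid grey block between them; the block is 72 mm deep (x)
- pocket3 (a point): centre of the floor of pocket 3, counted from the shaker's left (+y): a square pocket 52 x 52 mm, 24 mm deep, floor 79 mm above the bench; pockets are 80 mm apart along the shaker's y, with solid grey block between them; the block is 72 mm deep (x)
- pocket4 (a point): centre of the floor of pocket 4, counted from the shaker's left (+y): a square pocket 52 x 52 mm, 24 mm deep, floor 79 mm above the bench; pockets are 80 mm apart along the shaker's y, with solid grey block between them; the block is 72 mm deep (x)
- jarA: squat white ointment jar with a red screw lid, standing upright on the bench at the left of the shaker, 46 mm in diameter, 46 mm high (lid: the top 14 mm, 46.6 mm in diameter), about 90 g; origin at the centre of its underside, z up. Two to four such jars are there; absent ones read None from the start
- jarB: squat white ointment jar with a red screw lid, standing upright on the bench at the left of the shaker, 46 mm in diameter, 46 mm high (lid: the top 14 mm, 46.6 mm in diameter), about 90 g; origin at the centre of its underside, z up. Two to four such jars are there; absent ones read None from the start
- jarC: squat white ointment jar with a red screw lid, standing upright on the bench at the left of the shaker, 46 mm in diameter, 46 mm high (lid: the top 14 mm, 46.6 mm in diameter), about 90 g; origin at the centre of its underside, z up. Two to four such jars are there; absent ones read None from the start
- jarD: squat white ointment jar with a red screw lid, standing upright on the bench at the left of the shaker, 46 mm in diameter, 46 mm high (lid: the top 14 mm, 46.6 mm in diameter), about 90 g; origin at the centre of its underside, z up. Two to four such jars are there; absent ones read None from the start
- done_jar: finished jar, the same as the others but with a blue lid (46 mm in diameter, 46 mm high, lid 46.6 mm in diameter, about 90 g); origin at the centre of its underside; at the start it stands in pocket 2, clamped by the hold-down bar
- out_tray_in (a point): centre of the inner floor (4 to 5 mm above the bench) of a shallow blue tray fixed on the bench at the right of the shaker: 120 x 120 mm outside, 20 mm high, walls 4 mm thick
- stock_jar: large white stock jar with red lid, 90 mm in diameter, 140 mm high; origin at the centre of its underside (a bystander: leave it alone)
- amber_bottle: brown bottle with red cap, 60 mm in diameter, 150 mm high; origin at the centre of its underside (a bystander: leave it alone)
- capsule_vial: glass vial with black cap, 36 mm in diameter, 62 mm high; origin at the centre of its underside (a bystander: leave it alone)
- mortar: white mortar with its pestle, 114 mm across, about 90 mm high; origin at the centre of its underside (a bystander: leave it alone)
- spatula: spatula 160 mm long, lying on the bench; origin near the middle of its underside (a bystander: leave it alone)
- crucible: small white crucible, 44 mm across, 32 mm high; origin at the centre of its underside (a bystander: leave it alone)
Things that resemble listed ones, but are neither listed nor needed, are in the scene too. What is shaped like the done_jar but pink or purple is not meant. What is shaped like the jarA but turquoise is not meant.

How it is judged:
By the outcome, as a careful person would: the job done as asked, in the order asked, and still so for the second after the job is handed in, with the robot touching nothing.
Of jarA, jarB, jarC, jarD only 2 to 4 are there at a start; the rules pass over those that are not, and their reading is None.
At some moment in a run one of jarA, jarB, jarC, jarD may be knocked a few centimetres aside while the robot is not near it.
It also fails if it takes over 210 s, if anything falls off the work surface, if the arm or the gripper's body presses on something with over 40 N, if the wrist force passes 120 N, or if a joint passes its speed limit or range.

## Working session

There is one attempt and no reset: what is moved stays moved. The work goes in short steps, Python scripts to look and compute and a shell command to move; the robot and the scene stay as the last step left them, time stands still between calls to the robot, and variables do not carry over. Pictures are saved under pics/ and viewed, at most 14 in all, crops included, and the job is handed in when it is done.

```bash
ls; mkdir -p pics; python3 - <<'E'
from station import manip
import cv2,numpy as np
print(manip.sense())
for n in ["scene","top","wrist"]:
    f=manip.grab_frame(n); cv2.imwrite(f"pics/{n}0.png",f["frame"][:,:,::-1])
    print(n,{k:(np.round(v,4).tolist() if hasattr(v,'shape') else v) for k,v in f.items() if k!="frame"})
E
```

```text
pics
{'t': 0.0, 'q': array([-1.23719294,  0.53719579, -0.00444096,  1.53886357,  0.00259076,
        1.06727008, -0.07121847]), 'qd': array([ 3.25534588e-04, -1.30812616e-04,  7.29133835e-04, -2.09599478e-04,
       -1.35456785e-03, -1.36934832e-03, -9.01349015e-05]), 'effort': array([ 1.86404359e-04, -5.70983863e+01,  9.91004482e-01, -2.51589668e+01,
       -5.61599876e-02,  1.80350023e-02,  1.62936667e-04]), 'position': array([0.25277879, 0.59817337, 0.23782357]), 'tool_rot': array([-6.23711512e-01, -3.07882303e+00,  2.69531218e-03]), 'wrist_force': array([-0.30123519,  0.56786709, -0.07310931]), 'torque': array([-0.00090143,  0.00318081,  0.03866156]), 'gripper_force': 0.0, 'grip_width': 0.08847672719130162}
scene {'fov_y': 57.75233671638455, 'cx': 277.66677441574683, 'cy': 208.74702733101762, 'view': [[0.4539, 0.891, 0.0082, -0.2156], [-0.682, 0.3414, 0.6468, 0.2895], [0.5735, -0.2992, 0.7626, -1.5362], [0.0, 0.0, 0.0, 1.0]]}
top {'fov_y': 53.13494884774776, 'cx': 278.2639834554878, 'cy': 211.61100706135255, 'view': [[-0.0182, -0.9998, 0.0044, -0.0025], [0.9766, -0.0168, 0.2142, -0.5455], [-0.2141, 0.0082, 0.9768, -1.023], [0.0, 0.0, 0.0, 1.0]]}
wrist {'fov_y': 62.14600997442655, 'cx': 278.21825942159285, 'cy': 204.5888169455767, 'mount': [[-0.0009, 0.9495, 0.3139, 0.0832], [1.0, 0.0006, 0.0008, 0.0001], [0.0006, 0.3139, -0.9495, -0.1452], [0.0, 0.0, 0.0, 1.0]]}
```

View pics/top0.png

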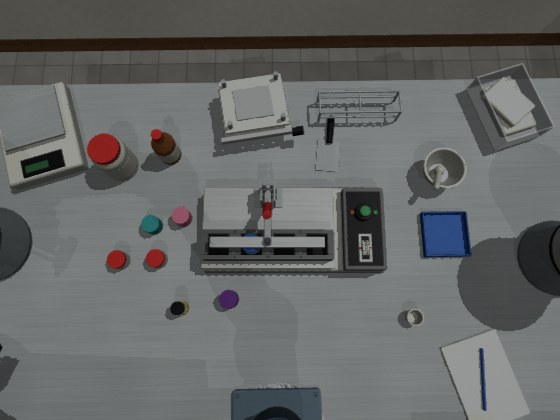

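View pics/scene0.png

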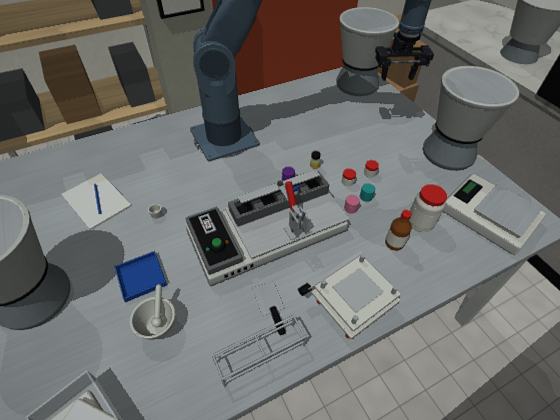

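```bash
cat > h.py <<'E'
from station import manip
import cv2,numpy as np
from scipy.spatial.transform import Rotation as R
def cam(n):
    s=manip.sense(); f=manip.grab_frame(n)
    if n=="wrist":
        T=np.eye(4);T[:3,:3]=R.from_rotvec(s["tool_rot"]).as_matrix();T[:3,3]=s["position"]
        c2w=T@f["mount"]
    else: c2w=np.linalg.inv(f["view"])
    return f["frame"],(f["fov_y"],f["cx"],f["cy"],c2w)
def plane(c,u,v,z):
    F=210/np.tan(np.radians(c[0])/2); M=c[3]
    d=M[:3,:3]@np.array([(u-c[1])/F,-(v-c[2])/F,-1.]); o=M[:3,3]
    return (o+d*(z-o[2])/d[2])
def proj(c,p):
    F=210/np.tan(np.radians(c[0])/2); q=np.linalg.inv(c[3])@np.r_[p,1]
    return np.array([c[1]-F*q[0]/q[2],c[2]+F*q[1]/q[2]])
def blobs(img,lo,hi,amin=30):
    h=cv2.cvtColor(img,cv2.COLOR_RGB2HSV); m=cv2.inRange(h,np.array(lo),np.array(hi))
    if lo[0]==0: m|=cv2.inRange(h,np.array((172,)+tuple(lo[1:])),np.array((180,)+tuple(hi[1:])))
    n,l,st,ce=cv2.connectedComponentsWithStats(m)
    return [(np.round(ce[i],1),st[i].tolist()) for i in range(1,n) if st[i,4]>=amin]
RED=((0,140,70),(8,255,255));GREEN=((50,120,50),(75,255,255));BLUE=((108,150,50),(125,255,255))
E
python3 - <<'E'
from h import *
img,c=cam("top"); s,cs=cam("scene")
for n,col,z in (("red",RED,.046),("green",GREEN,.08),("blue",BLUE,.02)):
    for ce,st in blobs(img,*col): print(n,"top",ce,st,plane(c,*ce,z).round(4))
    for ce,st in blobs(s,*col): print(n,"scene",ce,st,plane(cs,*ce,z).round(4))
cv2.imwrite("pics/c1.png",cv2.resize(img[175:285,190:400],None,fx=3.8,fy=3.8,interpolation=cv2.INTER_CUBIC)[:,:,::-1])
E
```

```text
red top [156.  133.9] [151, 129, 12, 11, 92] [0.7699 0.3158 0.046 ]
red top [102.7 148. ] [87, 134, 32, 29, 724] [0.7317 0.4573 0.046 ]
red top [267.  210.1] [263, 202, 9, 17, 122] [0.5528 0.0171 0.046 ]
red top [154.6 257.8] [146, 249, 18, 18, 256] [0.4334 0.3045 0.046 ]
red top [115.6 258.8] [107, 250, 19, 18, 255] [0.4326 0.4034 0.046 ]
red scene [290.6  42. ] [235, 0, 123, 95, 7818] [-0.5047  0.5734  0.046 ]
red scene [371.5 165.2] [366, 160, 12, 11, 107] [0.4375 0.3973 0.046 ]
red scene [349.  173.9] [343, 169, 13, 11, 117] [0.4385 0.2998 0.046 ]
red scene [290.3 194.1] [285, 182, 11, 29, 167] [0.431  0.0695 0.046 ]
red scene [432.9 194.9] [420, 185, 27, 21, 443] [0.6483 0.4959 0.046 ]
red scene [405.8 214.6] [401, 210, 11, 10, 82] [0.6753 0.3588 0.046 ]
green top [ 36.7 166. ] [26, 160, 23, 13, 148] [0.672  0.6091 0.08  ]
green top [364.9 210.4] [360, 206, 11, 10, 89] [ 0.5401 -0.2311  0.08  ]
green scene [469. 187.] [463, 182, 13, 11, 79] [0.6936 0.596  0.08  ]
green scene [216.1 242. ] [212, 238, 9, 9, 70] [ 0.5277 -0.2279  0.08  ]
blue top [444.7 234.1] [422, 212, 49, 45, 1918] [ 0.4855 -0.4516  0.02  ]
blue top [250.1 249.5] [243, 248, 15, 5, 54] [0.4536 0.0632 0.02  ]
blue top [482.5 379.3] [480, 349, 6, 61, 133] [ 0.1227 -0.5075  0.02  ]
blue scene [ 97.2 199.1] [95, 185, 6, 29, 49] [ 0.1385 -0.5137  0.02  ]
blue scene [139.3 275.8] [115, 252, 52, 50, 1589] [ 0.4971 -0.4593  0.02  ]
```

View pics/c1.png

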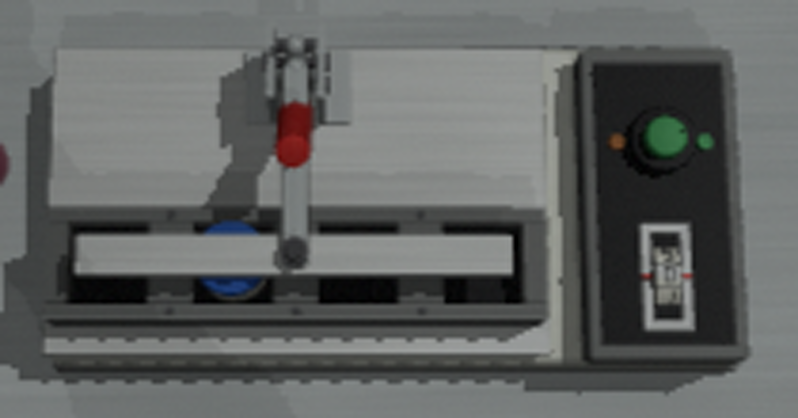

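```bash
cat >> h.py <<'E'
def tri(c1,p1,c2,p2):
    a,b=plane(c1,*p1,0),plane(c1,*p1,.2); e,f=plane(c2,*p2,0),plane(c2,*p2,.2)
    A=np.c_[b-a,-(f-e)]; s=np.linalg.lstsq(A,e-a,rcond=None)[0]
    P=a+s[0]*(b-a);Q=e+s[1]*(f-e); return (P+Q)/2,np.linalg.norm(P-Q)
E
python3 - <<'E'
from h import *
img,c=cam("top"); s,cs=cam("scene")
print("btn",tri(c,(364.9,210.4),cs,(216.1,242)))
print("jar",tri(c,(154.6,257.8),cs,(349,173.9)),tri(c,(115.6,258.8),cs,(371.5,165.2)))
g=lambda x,y,z:plane(c,190+x/3.8-.4,175+y/3.8-.4,z)
for n,p,z,l in (("bl",(45,208),.103,(-4,211)),("br",(545,212),.103,(-4,-111)),("fr",(545,320),.103,(-76,-111)),("fl",(45,318),.103,(-76,211)),("cbl",(580,48),.075,(110,-140)),("cbr",(733,52),.075,(110,-245)),("wheel",(667,277),.085,0)):
    print(n,g(*p,z).round(4),l)
# least squares yaw/pos
L=np.array([(-4,211),(-4,-111),(-76,-111),(-76,211),(110,-140),(110,-245)])/1000.
W=np.array([g(*p,z)[:2] for p,z in (((45,208),.103),((545,212),.103),((545,320),.103),((45,318),.103),((580,48),.075),((733,52),.075))])
lc,wc=L.mean(0),W.mean(0);H=(L-lc).T@(W-wc);th=np.arctan2(H[0,1]-H[1,0],H[0,0]+H[1,1])
Rm=np.array([[np.cos(th),-np.sin(th)],[np.sin(th),np.cos(th)]]);t=wc-Rm@lc
print("th deg",np.degrees(th),"o",t,(L@Rm.T+t-W).round(4).tolist())
for n,p in dict(p1=(-40,170),p2=(-40,90),p3=(-40,10),p4=(-40,-70),piv=(86,50)).items(): print(n,Rm@np.array(p)/1000+t)
E
```

```text
btn (array([ 0.53711682, -0.22912077,  0.09262987]), np.float64(0.0015946865844042029))
jar (array([0.43365843, 0.30539558, 0.03958442]), np.float64(0.0019906842427391564)) (array([0.43262279, 0.40431049, 0.03956096]), np.float64(0.003058963813756739))
bl [0.4946 0.1769 0.103 ] (-4, 211)
br [ 0.4864 -0.1449  0.103 ] (-4, -111)
fr [ 0.417  -0.1417  0.103 ] (-76, -111)
fl [0.4238 0.1754 0.103 ] (-76, 211)
cbl [ 0.6032 -0.1777  0.075 ] (110, -140)
cbr [ 0.5987 -0.2812  0.075 ] (110, -245)
wheel [ 0.4453 -0.2247  0.085 ] 0
th deg -1.253036408232339 o [ 0.49463281 -0.03448665] [[0.0006, -0.0003], [0.0018, -0.0005], [-0.0007, -0.0021], [-0.0006, 0.0027], [-0.0017, 0.0008], [0.0006, -0.0007]]
p1 [0.45835992 0.13634741]
p2 [0.45661049 0.05636654]
p3 [ 0.45486106 -0.02361433]
p4 [ 0.45311163 -0.1035952 ]
piv [0.58170564 0.01362076]
```

```bash
python3 -m pendant '[[0,16,-45,2,2.2],[0,16,-45,2,2.2],[0,16,-45,2,2.2],[0,16,-45,2,2.2],[0,16,-45,2,2.2],[0,16,-45,2,2.2],[0,16,-45,2,2.2],[0,16,-45,2,2.2],[0,16,-45,2,2.2],[0,16,-45,2,2.2]]' 20
python3 -m pendant '[[0,14,-33,0,0],[0,14,-33,0,0],[0,14,-33,0,0],[0,14,-33,0,0],[0,0,0,0,0],[0,0,0,0,0],[0,0,0,0,0],[0,0,0,0,0],[0,0,0,0,0],[0,0,0,0,0]]'
python3 - <<'E'
from h import *
s=manip.sense();m=R.from_rotvec(s["tool_rot"]).as_matrix()
print(s["position"],"tool y ang",np.degrees(np.arctan2(m[1,1],m[0,1])),m[:,2],s["wrist_force"])
img,c=cam("wrist");cv2.imwrite("pics/w1.png",img[:,:,::-1])
E
```

```text
t: 1.35
position: [0.4134, 0.1469, 0.2592]
tool_rot: [0.022, 3.141, 0.001]
wrist_force: [0.2, 0.3, -0.2]
grip_width: 0.0106
gripper_force: 0.0
t: 2.35
position: [0.4688, 0.0173, 0.2587]
tool_rot: [-0.023, -3.141, -0.0]
wrist_force: [-0.6, 0.6, 0.3]
grip_width: 0.0005
gripper_force: 0.0
[0.46884076 0.01734056 0.2587223 ] tool y ang 89.16227124830978 [-3.41502331e-05  1.24291395e-04 -9.99999992e-01] [-0.5785273   0.56218125  0.33496907]
```

View pics/w1.png

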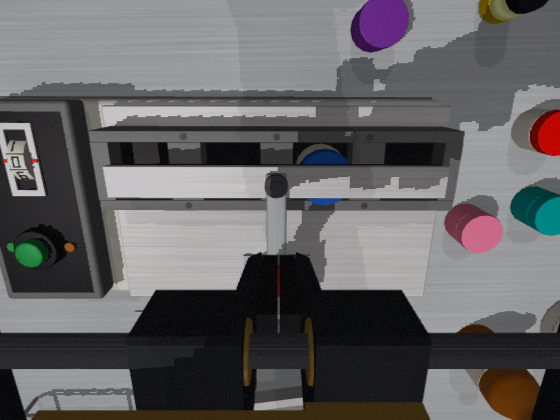

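```bash
python3 -m pendant '[[0,0,0,-30,0],[0,0,0,-30,0],[0,0,0,-22,0],[0,0,0,0,0],[0,10,0,0,0],[0,10,0,0,0],[0,10,0,1,0],[0,10,0,2,0],[0,10,0,2,0],[0,0,0,0,0]]'
python3 -m pendant '[[0,10,0,3,0],[0,10,0,3,0],[0,10,0,2,0],[0,10,0,2,0],[0,10,0,0,0],[0,10,0,0,0],[0,10,0,-2,0],[0,10,0,-2,0],[0,0,0,0,0],[0,0,0,0,0]]'
python3 - <<'E'
from h import *
img,c=cam("scene");cv2.imwrite("pics/s2.png",cv2.resize(img[130:300,180:400],None,fx=3.4,fy=3.4)[:,:,::-1])
E
```

```text
t: 3.4
position: [0.5211, 0.0167, 0.1823]
tool_rot: [0.025, 3.139, -0.0]
wrist_force: [-0.2, -0.4, 0.5]
grip_width: 0.0003
gripper_force: 0.0
t: 4.4
position: [0.5997, 0.0174, 0.1875]
tool_rot: [0.024, 3.14, 0.001]
wrist_force: [-0.5, -0.0, -0.1]
grip_width: 0.0005
gripper_force: 0.0
```

View pics/s2.png

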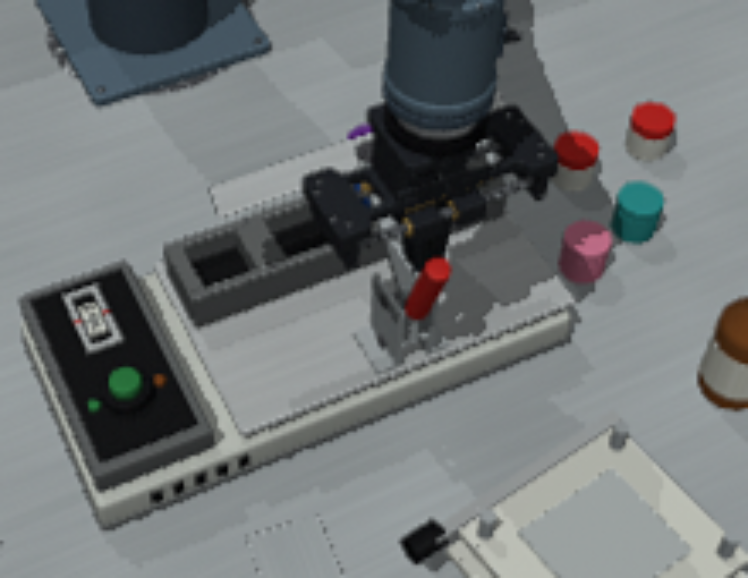

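```bash
python3 -m pendant '[[0,8,0,-3,0],[0,8,0,-3,0],[0,6,0,-3,0],[0,6,0,-3,0],[0,4,0,-3,0],[0,4,0,-2,0],[0,3,0,0,0],[0,3,0,0,0],[0,0,0,0,0],[0,0,0,0,0]]'
python3 - <<'E'
from h import *
img,c=cam("scene")
for ce,st in blobs(img,*RED): print(ce,st)
P=np.array([.5817,.0136,.07])
d=np.array([.9998,-.0219,0])
for h in (.8,.9,1.0,1.1,1.15):
    f=h-.52
    print(h,[proj(c,P+r*(np.sin(f)*d+np.cos(f)*np.array([0,0,1]))).round(1) for r in (.105,.15)])
E
```

```text
t: 5.45
position: [0.6356, 0.0166, 0.1703]
tool_rot: [-0.026, -3.129, -0.001]
wrist_force: [-19.8, 0.0, 18.8]
grip_width: 0.0006
gripper_force: 12.9
[257.4  53.9] [237, 0, 49, 95, 2621]
[327.9  27.3] [302, 0, 56, 71, 1989]
[371.6 165.2] [366, 160, 12, 11, 106]
[349.3 173.8] [343, 169, 13, 11, 111]
[432.9 194.9] [420, 185, 27, 21, 442]
[405.8 214.6] [401, 210, 11, 10, 82]
[312.7 224.7] [307, 221, 12, 8, 77]
0.8 [array([304.4, 213.1]), array([307.6, 206. ])]
0.9 [array([306.1, 216.3]), array([310.1, 210.8])]
1.0 [array([307.6, 219.7]), array([312.4, 215.9])]
1.1 [array([309.1, 223.3]), array([314.5, 221.1])]
1.15 [array([309.7, 225. ]), array([315.6, 223.8])]
```

```bash
python3 -m pendant '[[0,-10,0,0,0],[0,-8,0,10,0],[0,0,0,35,0],[0,0,0,40,0],[0,0,0,40,0],[0,-20,0,30,0],[0.8,-40,10,5,0],[0.8,-40,10,0,0],[0.8,-40,10,0,0],[0.8,-24,9,0,0]]'
python3 -m pendant '[[0.8,0,0,0,0],[0.8,0,0,0,0],[0.8,0,0,0,0],[0.8,0,0,0,0],[0.8,0,0,0,0],[0.8,0,0,0,0],[0.8,0,0,0,0],[0.8,0,0,0,0],[0.8,0,0,0,0],[0.8,0,0,0,0]]'
python3 - <<'E'
from h import *
img,c=cam("wrist");cv2.imwrite("pics/w2.png",img[:,:,::-1])
for ce,st in blobs(img,*BLUE): print("blue",ce,st,plane(c,*ce,.125))
for p in ((.4566,.0564),(.4583,.1363),(.4548,-.0236),(.453,-.1036)): print(proj(c,np.r_[p,.103]).round())
E
```

```text
t: 6.5
position: [0.4566, 0.0561, 0.3311]
tool_rot: [0.024, 3.141, 0.001]
wrist_force: [0.5, 0.4, -0.0]
grip_width: 0.0303
gripper_force: 0.0
t: 7.5
position: [0.459, 0.0557, 0.3307]
tool_rot: [0.025, 3.141, 0.0]
wrist_force: [0.5, 0.4, 0.2]
grip_width: 0.0704
gripper_force: 0.0
blue [278.5 170.3] [256, 148, 46, 45, 1580] [0.45474915 0.05644729 0.125     ]
[278. 168.]
[352. 168.]
[205. 167.]
[131. 167.]
```

View pics/w2.png

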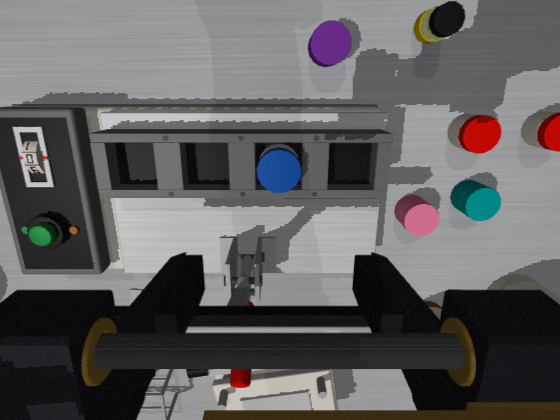

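```bash
python3 -m pendant '[[0.8,-4,0,-40,0],[0.8,0,0,-40,0],[0.8,0,0,-40,0],[0.8,0,0,-40,0],[0.8,0,0,-30,0],[0.8,0,0,-20,0],[0.8,0,0,-12,0],[0.8,0,0,0,0],[0.8,0,0,0,0],[0.8,0,0,0,0]]'
python3 -m pendant '[[0,0,0,0,0],[0,0,0,0,0],[0,0,0,0,0],[0,0,0,0,0],[0,0,0,0,0],[0,0,0,0,0],[0,0,0,0,0],[0,0,0,0,0],[0,0,0,0,0],[0,0,0,0,0]]' 20
```

```text
t: 8.55
position: [0.4559, 0.0559, 0.1098]
tool_rot: [0.025, 3.139, 0.001]
wrist_force: [-0.5, -0.1, -0.1]
grip_width: 0.0704
gripper_force: 0.0
t: 9.55
position: [0.4552, 0.0558, 0.109]
tool_rot: [0.025, 3.141, 0.0]
wrist_force: [-1.4, -1.0, 5.3]
grip_width: 0.0463
gripper_force: 20.0
```

```bash
python3 -m pendant '[[0,0,0,10,0],[0,0,0,20,0],[0,0,0,30,0],[0,0,0,30,0],[0,3,-40,0,0],[0,3,-45,0,0],[0,3,-45,0,0],[0,3,-45,0,0],[0,3,-45,0,0],[0,3,-45,0,0]]'
python3 -m pendant '[[0,3,-45,0,0],[0,3,-45,0,0],[0,3,-45,0,0],[0,3,-45,0,0],[0,3,-45,0,0],[0,0,-17,0,0],[0,0,0,0,0],[0,0,0,0,0],[0,0,0,0,0],[0,0,0,0,0]]'
python3 - <<'E'
from h import *
s=manip.sense();print(s["grip_width"],s["position"],s["t"])
img,c=cam("wrist");cv2.imwrite("pics/w3.png",img[:,:,::-1])
for ce,st in blobs(img,*BLUE): print("blue",ce,st,plane(c,*ce,.02))
E
```

```text
t: 10.55
position: [0.4727, -0.211, 0.1992]
tool_rot: [0.025, 3.141, 0.0]
wrist_force: [1.0, 0.0, -0.9]
grip_width: 0.046
gripper_force: 20.0
t: 11.55
position: [0.4887, -0.4495, 0.1988]
tool_rot: [0.022, 3.141, 0.002]
wrist_force: [1.0, 1.5, -0.4]
grip_width: 0.046
gripper_force: 20.0
0.04603289601538749 [ 0.48866165 -0.44953524  0.19884767] 11.55
blue [270.  168.9] [204, 114, 131, 124, 13669] [ 0.47696794 -0.45659071  0.02      ]
blue [278.6 286.2] [225, 235, 107, 98, 8111] [ 0.60394015 -0.45025917  0.02      ]
```

View pics/w3.png

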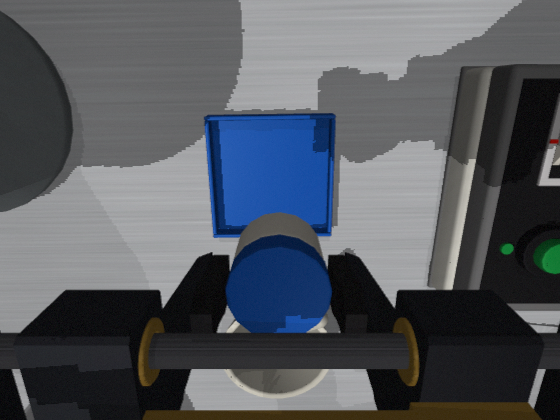

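```bash
python3 -m pendant '[[0,-8,-7,-30,0],[0,0,0,-40,0],[0,0,0,-40,0],[0,0,0,-30,0],[0,0,0,-14,0],[0,0,0,-5,0],[0,0,0,-3,0],[0,0,0,0,0],[0,0,0,0,0],[0,0,0,0,0]]'
```

```text
t: 12.6
position: [0.4806, -0.4588, 0.0379]
tool_rot: [0.025, 3.14, -0.002]
wrist_force: [0.2, 0.3, -0.4]
grip_width: 0.0459
gripper_force: 20.0
```

```bash
python3 -m pendant '[[0,0,0,-2,0],[0,0,0,-1,0],[0,0,0,0,0],[0.7,0,0,0,0],[0.7,0,0,0,0],[0.7,0,0,0,0],[0.7,0,0,0,0],[0.7,0,0,10,0],[0.7,0,0,30,0],[0.7,0,0,40,0]]'
python3 -m pendant '[[0.85,-5,45,40,0],[0.85,-5,49,10,0],[0.85,-5,49,0,0],[0.85,-5,49,0,0],[0.85,-5,49,0,0],[0.85,-5,49,0,0],[0.85,-5,49,0,0],[0.85,-5,49,0,0],[0.85,-5,49,0,0],[0.85,-5,49,0,0]]'
python3 -m pendant '[[0.85,0,49,0,0],[0.85,0,49,0,0],[0.85,0,49,0,0],[0.85,0,49,0,0],[0.85,0,49,0,0],[0.85,0,32,0,0],[0.85,0,0,0,0],[0.85,0,0,0,0],[0.85,0,0,0,0],[0.85,0,0,0,0]]'
python3 - <<'E'
from h import *
s=manip.sense();print(s["position"],s["t"])
img,c=cam("wrist")
for ce,st in blobs(img,*RED): print("red",ce,st,plane(c,*ce,.046))
t,ct=cam("top")
for ce,st in blobs(t,*RED): print("redtop",ce,st,plane(ct,*ce,.046))
for ce,st in blobs(t,*BLUE): print("blue",ce,st,plane(ct,*ce,.02))
cv2.imwrite("pics/m4.png",np.hstack([img[::1],cv2.resize(t[190:280,405:485],(240,270))[:,:,:] if 0 else img[:, :0]])[:,:,::-1])
E
```

```text
t: 13.6
position: [0.479, -0.4573, 0.1135]
tool_rot: [-0.025, -3.139, -0.003]
wrist_force: [0.7, -0.2, 0.3]
grip_width: 0.0615
gripper_force: 0.0
t: 14.6
position: [0.4308, 0.0215, 0.1576]
tool_rot: [0.026, 3.14, 0.001]
wrist_force: [0.9, 0.4, -0.6]
grip_width: 0.0748
gripper_force: 0.0
t: 15.6
position: [0.4313, 0.295, 0.157]
tool_rot: [0.029, 3.141, -0.001]
wrist_force: [1.3, -1.3, 0.9]
grip_width: 0.075
gripper_force: 0.0
[0.43127603 0.29497927 0.15698637] 15.6
red [416.6 197.1] [385, 167, 64, 60, 2872] [0.42879366 0.40174554 0.046     ]
red [291.1 200.8] [262, 171, 59, 60, 2700] [0.42995889 0.30528943 0.046     ]
redtop [156.2 133.9] [151, 129, 13, 11, 95] [0.76992107 0.31522368 0.046     ]
redtop [102.8 148. ] [87, 134, 33, 30, 733] [0.73171175 0.45703156 0.046     ]
redtop [268.  161.5] [263, 146, 9, 34, 228] [0.68609466 0.01275348 0.046     ]
blue [444.9 233.9] [422, 212, 49, 45, 1827] [ 0.48597857 -0.45221797  0.02      ]
blue [482.5 379.3] [480, 349, 6, 61, 127] [ 0.12270619 -0.50751368  0.02      ]
```

View pics/m4.png

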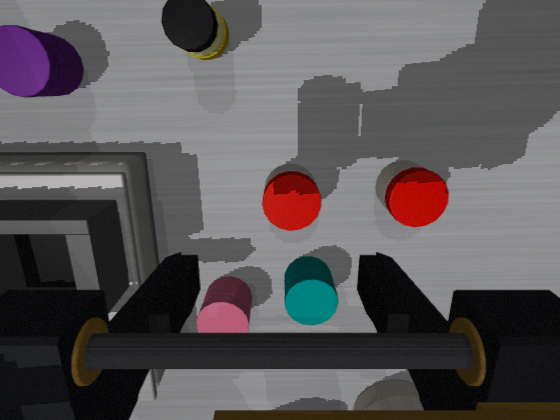

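```bash
python3 -m pendant '[[0.85,0,10,-30,0],[0.85,0,0,-35,0],[0.85,0,0,-35,0],[0.85,0,0,-20,0],[0.85,0,0,-7,0],[0.85,0,0,0,0],[0.85,0,0,0,0],[0,0,0,0,0],[0,0,0,0,0],[0,0,0,0,0]]' 20
python3 -m pendant '[[0,0,0,0,0],[0,0,0,0,0],[0,0,0,0,0],[0,0,0,20,0],[0,0,0,40,0],[0,0,0,40,0],[0,0,0,20,0],[0,5,-40,0,0],[0,5,-45,0,0],[0,5,-45,0,0]]'
```

```text
t: 16.7
position: [0.4312, 0.307, 0.0304]
tool_rot: [0.025, 3.141, 0.001]
wrist_force: [-0.0, -0.0, -0.2]
grip_width: 0.0529
gripper_force: 0.0
t: 17.7
position: [0.4457, 0.1755, 0.1498]
tool_rot: [0.023, 3.141, 0.0]
wrist_force: [1.7, -0.5, -1.9]
grip_width: 0.0458
gripper_force: 20.0
```

```bash
python3 - <<'E'
from h import *
g=cv2.cvtColor(cv2.imread("pics/w2.png"),cv2.COLOR_BGR2GRAY)
f=manip.grab_frame("wrist");T=np.eye(4);T[:3,:3]=R.from_rotvec([.025,3.141,0]).as_matrix();T[:3,3]=[.459,.0557,.3307]
c=(f["fov_y"],f["cx"],f["cy"],T@f["mount"])
for col in (340,355,205,135):
    p=g[125:205,col].astype(int); e=np.abs(np.diff(p)); print(col,[(int(i+126),int(p[i]),int(p[i+1]),plane(c,col,i+126-.5,.103)[0].round(4)) for i in np.where(e>12)[0]])
for row in (155,170):
    p=g[row,90:392].astype(int); e=np.abs(np.diff(p)); print(row,[(int(i+91),int(p[i]),int(p[i+1]),plane(c,i+90.5,row,.103)[1].round(4)) for i in np.where(e>12)[0]])
E
```

```text
340 [(129, 102, 59, np.float64(0.4161)), (130, 59, 37, np.float64(0.4171)), (134, 42, 57, np.float64(0.4213)), (137, 59, 94, np.float64(0.4244)), (142, 95, 73, np.float64(0.4297)), (143, 73, 28, np.float64(0.4307)), (184, 14, 29, np.float64(0.4758)), (190, 36, 92, np.float64(0.4827)), (198, 99, 76, np.float64(0.492)), (199, 76, 98, np.float64(0.4932))]
355 [(129, 104, 59, np.float64(0.4164)), (130, 59, 40, np.float64(0.4174)), (134, 42, 56, np.float64(0.4215)), (139, 56, 93, np.float64(0.4268)), (142, 95, 73, np.float64(0.4299)), (143, 73, 27, np.float64(0.431)), (184, 14, 30, np.float64(0.4761)), (190, 33, 87, np.float64(0.483)), (198, 100, 75, np.float64(0.4923)), (199, 75, 97, np.float64(0.4935))]
205 [(129, 106, 49, np.float64(0.4137)), (130, 49, 35, np.float64(0.4147)), (133, 36, 58, np.float64(0.4179)), (134, 58, 103, np.float64(0.4189)), (142, 109, 71, np.float64(0.4273)), (143, 71, 46, np.float64(0.4283)), (180, 38, 15, np.float64(0.4688)), (184, 12, 27, np.float64(0.4733)), (190, 37, 102, np.float64(0.4802)), (200, 92, 151, np.float64(0.4919)), (202, 155, 101, np.float64(0.4
[... 1796 characters left out ...]
 27, 53, np.float64(-0.1073)), (156, 64, 93, np.float64(-0.0779)), (157, 93, 115, np.float64(-0.0768)), (181, 113, 97, np.float64(-0.0506)), (182, 97, 31, np.float64(-0.0495)), (188, 26, 7, np.float64(-0.0429)), (198, 23, 42, np.float64(-0.032)), (229, 47, 78, np.float64(0.0018)), (230, 78, 97, np.float64(0.0029)), (255, 86, 43, np.float64(0.0302)), (257, 38, 62, np.float64(0.0324)), (258, 62, 76, np.float64(0.0334)), (301, 54, 38, np.float64(0.0804)), (303, 40, 53, np.float64(0.0825)), (307, 51, 65, np.float64(0.0869)), (308, 65, 92, np.float64(0.088)), (328, 84, 27, np.float64(0.1098)), (370, 29, 45, np.float64(0.1556)), (375, 48, 71, np.float64(0.1611)), (376, 71, 93, np.float64(0.1622))]
```

```bash
python3 -m pendant '[[0,2,-40,10,0],[0,2,-45,5,0],[0,2,-45,0,0],[0,1,-45,0,0],[0,0,-45,0,0],[0,0,-40,0,0],[0,0,-19,0,0],[0,0,0,0,0],[0,0,0,0,0],[0,0,0,0,0]]'
python3 - <<'E'
from h import *
s=manip.sense();print(s["position"]);img,c=cam("wrist")
for ce,st in blobs(img,*RED,amin=500): print("red",ce,st,plane(c,*ce,s["position"][2]+.0155))
E
```

```text
t: 18.75
position: [0.4529, -0.1007, 0.1645]
tool_rot: [-0.022, -3.141, -0.001]
wrist_force: [-0.0, -0.2, -1.2]
grip_width: 0.046
gripper_force: 20.0
[ 0.45287733 -0.10070392  0.16454613]
red [278.3 285.9] [225, 235, 107, 98, 8450] [ 0.44904862 -0.10015391  0.18004613]
```

```bash
python3 -m pendant '[[0,2,-2.5,0,0],[0,0,0,-15,0],[0,0,0,-15,0],[0,0,0,-10,0],[0,0,0,-6,0],[0,0,0,-4,0],[0,0,0,-3,0],[0,0,0,0,0],[0,0,0,0,0],[0,0,0,0,0]]'
```

```text
t: 19.8
position: [0.449, -0.104, 0.1104]
tool_rot: [-0.025, -3.13, -0.003]
wrist_force: [-13.9, 0.2, 7.0]
grip_width: 0.0461
gripper_force: 20.0
```

```bash
python3 -m pendant '[[0,-3,0,0,0],[0,-2,0,0,0],[0,0,0,0,0],[0,0,0,0,0],[0,0,0,0,0],[0,0,0,0,0],[0,0,0,0,0],[0,0,0,0,0],[0,0,0,0,0],[0,0,0,0,0]]'
```

```text
t: 20.8
position: [0.4496, -0.1045, 0.1117]
tool_rot: [-0.024, -3.141, -0.001]
wrist_force: [-4.9, 2.3, 2.1]
grip_width: 0.046
gripper_force: 20.0
```

```bash
python3 -m pendant '[[0,-2,1,0,0],[0,0,0,-1,0],[0,0,0,-1,0],[0,0,0,0,0],[0,0,0,0,0],[0,0,0,0,0],[0,0,0,0,0],[0,0,0,0,0],[0,0,0,0,0],[0,0,0,0,0]]'
python3 - <<'E'
from h import *
img,c=cam("wrist");cv2.imwrite("pics/w5.png",img[:,:,::-1])
E
```

```text
t: 21.8
position: [0.4487, -0.104, 0.1102]
tool_rot: [0.025, 3.14, -0.0]
wrist_force: [-2.7, 0.2, 5.1]
grip_width: 0.0459
gripper_force: 20.0
```

View pics/w5.png

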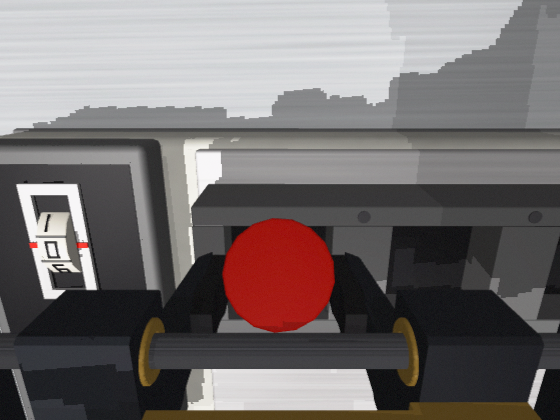

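```bash
python3 -m pendant '[[0.7,0,0,0,0],[0.7,0,0,0,0],[0.7,0,0,0,0],[0.7,0,0,0,0],[0.7,0,0,0,0],[0.7,0,0,20,0],[0.7,0,0,30,0],[0.7,0,0,30,0],[0.85,-2,45,20,0],[0.85,-2,49,0,0]]'
python3 -m pendant '[[0.85,-2,49,0,0],[0.85,-2,49,0,0],[0.85,-2,49,0,0],[0.85,-2,49,0,0],[0.85,-2,49,0,0],[0.85,-2,49,0,0],[0.85,-2,49,0,0],[0.85,0,49,0,0],[0.85,0,5,0,0],[0.85,0,0,0,0]]'
python3 -m pendant '[[0.85,0,0,0,0],[0.85,0,0,0,0],[0.85,0,0,0,0],[0.85,0,0,0,0],[0.85,0,0,0,0],[0.85,0,0,0,0],[0.85,0,0,0,0],[0.85,0,0,0,0],[0.85,0,0,0,0],[0.85,0,0,0,0]]'
python3 - <<'E'
from h import *
s=manip.sense();print(s["position"],s["t"])
img,c=cam("wrist")
for ce,st in blobs(img,*RED): print("red",ce,st,plane(c,*ce,.046))
t,ct=cam("top")
for ce,st in blobs(t,*RED): print("redtop",ce,st,plane(ct,*ce,.046),plane(ct,*ce,.125))
v=np.hstack([cv2.resize(t[180:290,190:400],(560,293)),cv2.resize(t[205:265,415:480],(240,293))])
cv2.imwrite("pics/t6.png",v[:,:,::-1])
E
```

```text
t: 22.85
position: [0.4458, -0.01, 0.2125]
tool_rot: [0.032, 3.135, 0.001]
wrist_force: [1.2, 0.9, -0.6]
grip_width: 0.0744
gripper_force: 0.0
t: 23.85
position: [0.4292, 0.3884, 0.2093]
tool_rot: [-0.02, -3.141, 0.001]
wrist_force: [-0.1, -0.1, 0.2]
grip_width: 0.075
gripper_force: 0.0
t: 24.85
position: [0.4299, 0.3872, 0.2097]
tool_rot: [-0.025, -3.141, 0.0]
wrist_force: [-0.3, 0.2, 0.6]
grip_width: 0.0751
gripper_force: 0.0
[0.4298537  0.38724422 0.2097372 ] 24.85
red [295.9 184.5] [272, 161, 49, 48, 1880] [0.42972506 0.40383247 0.046     ]
redtop [156.2 133.9] [151, 129, 13, 11, 94] [0.76992107 0.31522368 0.046     ] [0.73624102 0.29171453 0.125     ]
redtop [102.7 148. ] [87, 134, 33, 29, 723] [0.73171618 0.4573003  0.046     ] [0.70085664 0.42330218 0.125     ]
redtop [268.  161.5] [263, 146, 9, 34, 225] [0.68609466 0.01275348 0.046     ] [0.65860318 0.0115745  0.125     ]
redtop [315.9 248.1] [307, 239, 19, 19, 297] [ 0.45092839 -0.10686535  0.046     ] [ 0.4407983  -0.09921334  0.125     ]
redtop [114.5 265.7] [109, 264, 12, 4, 31] [0.41515429 0.40501109 0.046     ] [0.40766527 0.37487328 0.125     ]
```

View pics/t6.png

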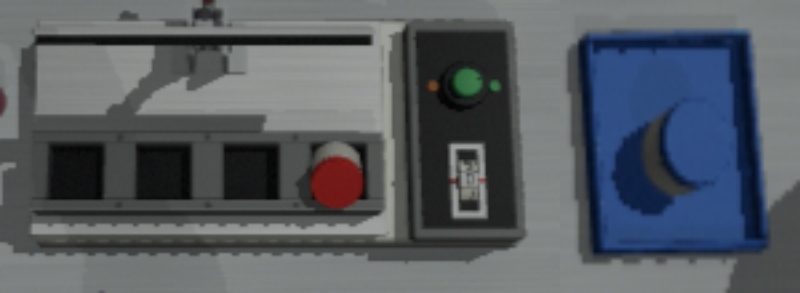

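```bash
python3 - <<'E'
from h import *
t,ct=cam("top");s,cs=cam("scene")
B=[b for b in blobs(s,*RED)];print(B)
b=min(B,key=lambda b:np.hypot(*(b[0]-proj(cs,(.445,-.1,.125)))));print(b,tri(ct,(315.9,248.1),cs,b[0]))
for z in (.103,.125): print(z,proj(ct,(.453,-.1032,z)),proj(cs,(.453,-.1032,z)))
x,y=b[0].astype(int)
cv2.imwrite("pics/s7.png",cv2.resize(s[y-40:y+50,x-60:x+90],None,fx=5,fy=5,interpolation=cv2.INTER_CUBIC)[:,:,::-1])
E
```

```text
[(array([289.2,  41.2]), [236, 0, 121, 95, 8094]), (array([371.5, 165. ]), [366, 160, 12, 11, 112]), (array([432.9, 194.9]), [420, 185, 27, 21, 441]), (array([243.1, 197.7]), [237, 194, 14, 8, 88]), (array([405.8, 214.6]), [401, 210, 11, 10, 82]), (array([310.1, 224.8]), [302, 221, 17, 9, 103])]
(array([243.1, 197.7]), [237, 194, 14, 8, 88]) (array([ 0.44073035, -0.10052965,  0.12222852]), np.float64(0.0022583736791387254))
0.103 [316.51889802 244.24351222] [244.66136621 204.84104778]
0.125 [317.38312285 242.96423036] [244.23969024 200.07280472]
```

View pics/s7.png

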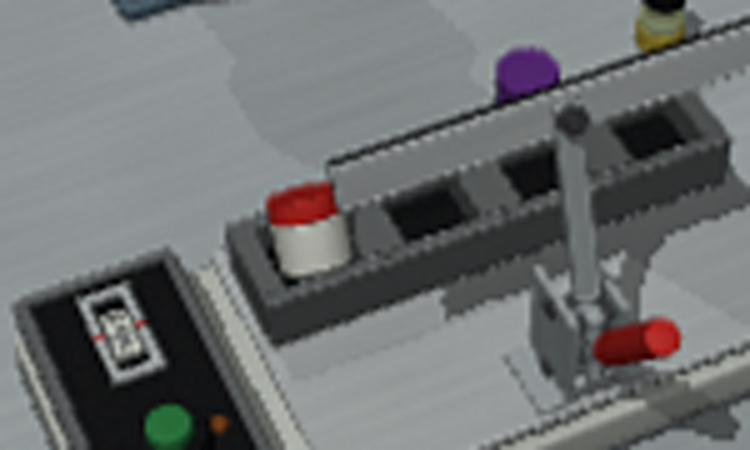

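```bash
python3 -m pendant '[[0.85,5,17,-30,0],[0.85,0,0,-40,0],[0.85,0,0,-40,0],[0.85,0,0,-35,0],[0.85,0,0,-20,0],[0.85,0,0,-10,0],[0.85,0,0,-4,0],[0.85,0,0,0,0],[0,0,0,0,0],[0,0,0,0,0]]' 20
python3 -m pendant '[[0,0,0,0,0],[0,0,0,0,0],[0,0,0,0,0],[0,0,0,20,0],[0,0,0,40,0],[0,0,0,40,0],[0,0,0,40,0],[0,0,0,0,0],[0,0,0,0,0],[0,0,0,0,0]]'
python3 - <<'E'
from h import *
s=manip.sense();print(s["position"]);img,c=cam("wrist")
for ce,st in blobs(img,*RED,amin=500): print("red",ce,st,plane(c,*ce,s["position"][2]+.0155))
t,ct=cam("top");sc,cs=cam("scene")
for ce,st in blobs(sc,*RED): print("scene",ce,st,plane(cs,*ce,s["position"][2]+.0155))
E
```

```text
t: 26.05
position: [0.4355, 0.4049, 0.032]
tool_rot: [0.025, 3.14, 0.002]
wrist_force: [0.1, 0.4, 0.2]
grip_width: 0.0608
gripper_force: 0.0
t: 27.05
position: [0.434, 0.4035, 0.1693]
tool_rot: [-0.025, -3.14, 0.003]
wrist_force: [-0.6, 0.3, -1.5]
grip_width: 0.0456
gripper_force: 20.0
[0.43399674 0.40346475 0.16931696]
red [278.  279.4] [226, 226, 106, 102, 7877] [0.42706267 0.40398603 0.18481696]
scene [290.   41.9] [236, 0, 119, 95, 7857] [-0.25836984  0.43272477  0.18481696]
scene [381.2 135.2] [377, 130, 10, 11, 89] [0.44274426 0.39951232 0.18481696]
scene [432.9 194.9] [420, 185, 27, 21, 441] [0.72627592 0.36856874 0.18481696]
scene [243.  197.7] [237, 194, 13, 8, 87] [ 0.49347278 -0.12099283  0.18481696]
scene [405.8 214.6] [401, 210, 11, 10, 82] [0.74928327 0.2516853  0.18481696]
scene [310.1 224.9] [302, 221, 17, 9, 104] [ 6.62811426e-01 -2.89507552e-04  1.84816955e-01]
```

```bash
python3 -m pendant '[[0,4,-40,0,0],[0,4,-45,0,0],[0,4,-45,0,0],[0,4,-45,0,0],[0,4,-45,0,0],[0,4,-40,0,0],[0,0,-7.5,0,0],[0,0,0,0,0],[0,0,0,0,0],[0,0,0,0,0]]'
python3 -m pendant '[[0,0,0,-10,0],[0,0,0,-10,0],[0,0,0,-8,0],[0,0,0,-6,0],[0,0,0,-4,0],[0,0,0,-3,0],[0,0,0,0,0],[0,0,0,0,0],[0,0,0,0,0],[0,0,0,0,0]]'
```

```text
t: 28.2
position: [0.4587, 0.1386, 0.1705]
tool_rot: [-0.02, -3.141, -0.001]
wrist_force: [-0.4, 0.6, -1.4]
grip_width: 0.0458
gripper_force: 20.0
t: 29.2
position: [0.4591, 0.1368, 0.13]
tool_rot: [0.025, 3.141, 0.0]
wrist_force: [0.8, -0.4, -0.9]
grip_width: 0.0456
gripper_force: 20.0
```

```bash
python3 -m pendant '[[0,-1,0,-3,0],[0,0,0,-3,0],[0,0,0,-2,0],[0,0,0,-2,0],[0,0,0,0,0],[0,0,0,0,0],[0,0,0,0,0],[0,0,0,0,0],[0,0,0,0,0],[0,0,0,0,0]]'
```

```text
t: 30.2
position: [0.4579, 0.1367, 0.1198]
tool_rot: [0.025, 3.141, 0.0]
wrist_force: [0.7, 0.0, -1.0]
grip_width: 0.0458
gripper_force: 20.0
```

```bash
python3 -m pendant '[[0,0,0,-3,0],[0,0,0,-3,0],[0,0,0,-2,0],[0,0,0,-1,0],[0,0,0,0,0],[0,0,0,0,0],[0,0,0,0,0],[0,0,0,0,0],[0,0,0,0,0],[0,0,0,0,0]]'
```

```text
t: 31.2
position: [0.4579, 0.1367, 0.1108]
tool_rot: [0.025, 3.141, 0.0]
wrist_force: [0.7, 0.6, -1.1]
grip_width: 0.0458
gripper_force: 20.0
```

```bash
python3 -m pendant '[[0.7,0,0,-1,0],[0.7,0,0,0,0],[0.7,0,0,0,0],[0.7,0,0,0,0],[0.7,0,0,0,0],[0.7,0,0,20,0],[0.7,0,0,30,0],[0.7,0,0,40,0],[0.8,-2,-25,10,0],[0.8,-2,-45,0,0]]'
python3 -m pendant '[[0.8,-3,-45,0,0],[0.8,-4,-45,0,0],[0.8,-4,-45,0,0],[0.8,-2,-33,0,0],[0.8,0,0,0,0],[0.8,0,0,0,0],[0.8,0,0,0,0],[0.8,0,0,0,0],[0.8,0,0,0,0],[0.8,0,0,0,0]]'
python3 - <<'E'
from h import *
s=manip.sense();print(s["position"]);img,c=cam("wrist")
for ce,st in blobs(img,*RED,amin=300): print("red",ce,st,plane(c,*ce,.122))
cv2.imwrite("pics/w8.png",img[:,:,::-1])
E
```

```text
t: 32.2
position: [0.4555, 0.0691, 0.2119]
tool_rot: [0.016, 3.137, 0.004]
wrist_force: [1.2, -0.4, -0.1]
grip_width: 0.0705
gripper_force: 0.0
t: 33.2
position: [0.441, -0.1006, 0.2098]
tool_rot: [-0.023, -3.141, -0.0]
wrist_force: [-0.7, -1.4, -0.1]
grip_width: 0.0709
gripper_force: 0.0
[ 0.44098698 -0.10060461  0.20975166]
red [279.5 212.1] [246, 179, 68, 68, 3520] [ 0.44049808 -0.09925403  0.122     ]
```

View pics/w8.png

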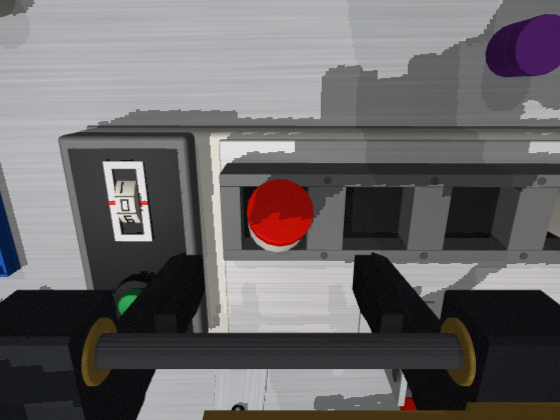

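```bash
python3 -m pendant '[[0.8,1,0,-30,0],[0.8,0,1,-35,0],[0.8,0,0,-20,0],[0.8,0,0,-10,0],[0.8,0,0,-5,0],[0.8,0,0,0,0],[0.8,0,0,0,0],[0.8,0,0,0,0],[0,0,0,0,0],[0,0,0,0,0]]' 25
python3 -m pendant '[[0,0,0,0,0],[0,0,0,0,0],[0,0,0,0,0],[0,0,0,0,0],[0,0,0,10,0],[0,0,0,20,0],[0,0,0,25,0],[0,0,0,25,0],[0,0,0,0,0],[0,0,0,0,0]]'
```

```text
t: 34.25
position: [0.4422, -0.1003, 0.1102]
tool_rot: [0.025, 3.141, 0.0]
wrist_force: [0.8, 0.1, -0.2]
grip_width: 0.0565
gripper_force: 0.0
t: 35.25
position: [0.4419, -0.1002, 0.19]
tool_rot: [0.025, 3.141, 0.0]
wrist_force: [-0.0, 0.2, -0.7]
grip_width: 0.0459
gripper_force: 24.7
```

```bash
python3 -m pendant '[[0,-2,40,0,0],[0,-2,45,0,0],[0,-2,45,0,0],[0,-2,45,0,0],[0,-2,45,0,0],[0,-2,45,0,0],[0,0,45,0,0],[0,0,45,0,0],[0,0,45,0,0],[0,0,5,0,0]]'
python3 -m pendant '[[0,0,0,-30,0],[0,0,0,-40,0],[0,0,0,-40,0],[0,0,0,-25,0],[0,0,0,-9,0],[0,0,0,-5,0],[0,0,0,-4,0],[0,0,0,0,0],[0,0,0,0,0],[0,0,0,0,0]]'
```

```text
t: 36.25
position: [0.4277, 0.3109, 0.1884]
tool_rot: [-0.012, -3.14, -0.003]
wrist_force: [-0.7, -0.1, -1.1]
grip_width: 0.046
gripper_force: 24.7
t: 37.25
position: [0.4304, 0.3051, 0.0376]
tool_rot: [0.025, 3.14, 0.002]
wrist_force: [1.4, -0.0, -1.6]
grip_width: 0.0463
gripper_force: 24.7
```

Lower a little further, release, then retreat and look.

```bash
python3 -m pendant '[[0,0,0,-2,0],[0,0,0,-2,0],[0,0,0,-2,0],[0,0,0,0,0],[0.85,0,0,0,0],[0.85,0,0,0,0],[0.85,0,0,0,0],[0.85,0,0,0,0],[0.85,0,0,0,0],[0.85,0,0,0,0]]'
python3 -m pendant '[[0.85,0,0,30,0],[0.85,0,0,40,0],[0.85,0,0,40,0],[0.85,0,0,30,0],[0.85,-20,0,30,0],[0.85,0,0,0,0],[0.85,0,0,0,0],[0.85,0,0,0,0],[0.85,0,0,0,0],[0.85,0,0,0,0]]'
python3 - <<'E'
from h import *
s=manip.sense();print(s["position"]);img,c=cam("wrist");t,ct=cam("top");sc,cs=cam("scene")
for n,i,k in (("wrist",img,c),("top",t,ct),("scene",sc,cs)):
  for ce,st in blobs(i,*RED): print(n,ce,st,plane(k,*ce,.046),plane(k,*ce,.125))
a=cv2.resize(sc[140:200,215:375],(640,240));b=cv2.resize(img,(400,300))
o=np.zeros((560,640,3),np.uint8);o[:240]=a;o[250:550,:400]=b;cv2.imwrite("pics/m9.png",o[:,:,::-1])
E
```

```text
t: 38.25
position: [0.4299, 0.3047, 0.0308]
tool_rot: [0.025, 3.141, 0.0]
wrist_force: [0.6, 0.5, 0.5]
grip_width: 0.0749
gripper_force: 0.0
t: 39.25
position: [0.4098, 0.3042, 0.1998]
tool_rot: [-0.026, -3.14, 0.002]
wrist_force: [0.5, -0.4, 1.0]
grip_width: 0.075
gripper_force: 0.0
[0.40981221 0.30422329 0.19977503]
wrist [273.8 235.6] [250, 212, 49, 47, 1762] [0.45564699 0.29950419 0.046     ] [0.42164576 0.30131768 0.125     ]
wrist [ 45.4 272.4] [15, 251, 65, 39, 2061] [0.49061269 0.07790789 0.046     ] [0.44737653 0.13824811 0.125     ]
top [156.2 133.9] [151, 129, 13, 11, 94] [0.76992107 0.31522368 0.046     ] [0.73624102 0.29171453 0.125     ]
top [102.8 148. ] [87, 134, 33, 29, 731] [0.73171175 0.45703156 0.046     ] [0.70085254 0.42305329 0.125     ]
top [268.  161.6] [263, 146, 9, 34, 227] [0.68581312 0.01275712 0.046     ] [0.65834242 0.01157788 0.125     ]
top [216.4 243.8] [207, 234, 20, 20, 303] [0.46649121 0.14788811 0.046     ] [0.45521219 0.13673268 0.125     ]
scene [286.1  41.9] [237, 0, 107, 95, 7965] [-0.51578779  0.55309344  0.046     ] [-0.37357399  0.47582606  0.125     ]
scene [351.7 178.9] [346, 174, 13, 11, 117] [0.46339032 0.29429972 0.046     ] [0.52330983 0.23878247 0.125     ]
scene [314.2 179.8] [307, 176, 14, 8, 62] [0.40889819 0.17532777 0.046     ] [0.47339745 0.12980943 0.125     ]
scene [432.9 194.9] [420, 185, 27, 21, 443] [0.64829336 0.49589391 0.046     ] [0.69267283 0.42343382 0.125     ]
scene [405.8 214.6] [401, 210, 11, 10, 82] [0.67528717 0.35875818 0.046     ] [0.71739796 0.29782357 0.125     ]
scene [310.1 224.8] [302, 221, 17, 9, 103] [0.57348943 0.06332314 0.046     ] [0.62415573 0.02721815 0.125     ]
```

View pics/m9.png

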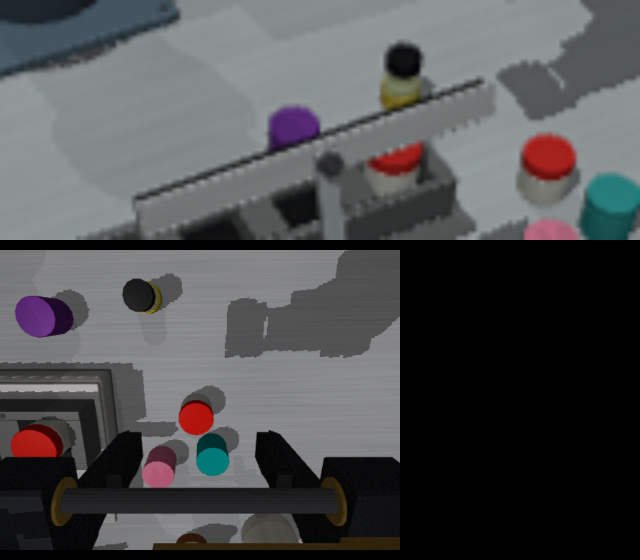

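```bash
python3 -m pendant '[[0.85,20,-5,5,0],[0.85,20,0,5,0],[0.85,6,0,0,0],[0.85,0,0,0,0],[0.85,0,0,0,0],[0.85,0,0,0,0],[0.85,0,0,0,0],[0.85,0,0,0,0],[0.85,0,0,0,0],[0.85,0,0,0,0]]'
python3 - <<'E'
from h import *
s=manip.sense();print(s["position"]);img,c=cam("wrist")
for ce,st in blobs(img,*RED): print(ce,st,plane(c,*ce,.046))
for ce,st in blobs(img,(80,120,30),(98,255,255)): print("turq",ce,st,plane(c,*ce,.046))
E
```

```text
t: 40.4
position: [0.4558, 0.2997, 0.2108]
tool_rot: [0.025, 3.141, -0.0]
wrist_force: [-0.0, 0.3, -0.0]
grip_width: 0.0752
gripper_force: 0.0
[0.45579697 0.29973454 0.21078732]
[277.8 185. ] [254, 161, 49, 49, 1868] [0.45615511 0.29972912 0.046     ]
[ 48.1 213.3] [15, 183, 67, 61, 3088] [0.48023473 0.08221465 0.046     ]
[138.4 412.2] [133, 409, 10, 10, 31] [0.72754334 0.13245406 0.046     ]
turq [300.4 242.1] [279, 214, 46, 57, 2098] [0.51386145 0.32070928 0.046     ]
```

```bash
python3 -m pendant '[[0.85,4,0,-30,0],[0.85,0,0,-40,0],[0.85,0,0,-40,0],[0.85,0,0,-35,0],[0.85,0,0,-20,0],[0.85,0,0,-11,0],[0.85,0,0,-4,0],[0.85,0,0,0,0],[0,0,0,0,0],[0,0,0,0,0]]' 20
python3 -m pendant '[[0,0,0,0,0],[0,0,0,0,0],[0,0,0,0,0],[0,0,0,20,0],[0,0,0,40,0],[0,0,0,40,0],[0,0,0,40,0],[0,0,0,0,0],[0,0,0,0,0],[0,0,0,0,0]]'
python3 - <<'E'
from h import *
s=manip.sense();print(s["position"]);img,c=cam("wrist")
for ce,st in blobs(img,*RED,amin=500): print("red",ce,st)
E
```

```text
t: 41.45
position: [0.4606, 0.3002, 0.0319]
tool_rot: [0.025, 3.14, 0.002]
wrist_force: [-0.0, -0.6, -0.2]
grip_width: 0.0614
gripper_force: 0.0
t: 42.45
position: [0.4588, 0.2991, 0.1693]
tool_rot: [-0.025, -3.139, 0.003]
wrist_force: [-0.6, -0.7, -1.0]
grip_width: 0.0457
gripper_force: 20.0
[0.45881223 0.29906585 0.16928268]
red [ 20.5 235.3] [0, 196, 57, 72, 2691]
red [278.  278.3] [226, 226, 106, 105, 8615]
```

```bash
python3 -m pendant '[[0,0,-40,15,0],[0,-1,-45,0,0],[0,-1,-45,0,0],[0,-1,-45,0,0],[0,-1,-45,0,0],[0,-1,-45,0,0],[0,0,-45,0,0],[0,0,-45,0,0],[0,0,-40,0,0],[0,0,-7,0,0]]'
python3 -m pendant '[[0,0,0,0,0],[0,0,0,0,0],[0,0,0,-15,0],[0,0,0,-10,0],[0,0,0,-10,0],[0,0,0,-8,0],[0,0,0,0,0],[0,0,0,0,0],[0,0,0,0,0],[0,0,0,0,0]]'
```

```text
t: 43.5
position: [0.4534, -0.1074, 0.1848]
tool_rot: [-0.036, -3.139, 0.004]
wrist_force: [-0.5, 0.1, -0.9]
grip_width: 0.0459
gripper_force: 20.0
t: 44.5
position: [0.4552, -0.1024, 0.1432]
tool_rot: [0.025, 3.141, -0.0]
wrist_force: [0.0, -0.1, -0.8]
grip_width: 0.046
gripper_force: 20.0
```

```bash
python3 -m pendant '[[0,-1,-1,-4,0],[0,0,0,-4,0],[0,0,0,-3,0],[0,0,0,-3,0],[0,0,0,0,0],[0,0,0,0,0],[0,0,0,0,0],[0,0,0,0,0],[0,0,0,0,0],[0,0,0,0,0]]'
```

```text
t: 45.5
position: [0.4539, -0.1033, 0.1288]
tool_rot: [0.025, 3.141, -0.0]
wrist_force: [0.1, 0.1, -1.3]
grip_width: 0.0458
gripper_force: 20.0
```

```bash
python3 -m pendant '[[0,0,0,-4,0],[0,0,0,-4,0],[0,0,0,-3,0],[0,0,0,-3,0],[0,0,0,-3,0],[0,0,0,-1,0],[0,0,0,0,0],[0,0,0,0,0],[0,0,0,0,0],[0,0,0,0,0]]'
```

```text
t: 46.5
position: [0.454, -0.1033, 0.1109]
tool_rot: [0.025, 3.141, 0.0]
wrist_force: [-0.3, -0.6, -2.2]
grip_width: 0.0457
gripper_force: 20.0
```

```bash
python3 -m pendant '[[0.7,0,0,-1,0],[0.7,0,0,0,0],[0.7,0,0,0,0],[0.7,0,0,0,0],[0.7,0,0,0,0],[0.7,0,0,30,0],[0.7,0,0,40,0],[0.3,0,0,50,0],[0,0,0,50,0],[0,0,0,50,0]]'
python3 -m pendant '[[0,30,20,10,0],[0,40,20,0,0],[0,40,20,0,0],[0,40,20,0,0],[0,40,20,0,0],[0,40,15,0,0],[0,40,0,0,0],[0,6,0,0,0],[0,0,0,0,0],[0,0,0,0,0]]'
python3 - <<'E'
from h import *
s=manip.sense();print(s["position"]);t,ct=cam("top");sc,cs=cam("scene")
for ce,st in blobs(t,*RED): print("top",ce,st,plane(ct,*ce,.125))
for p in ((.4569,.1359,.125),(.453,-.1032,.125)): print(proj(ct,p),proj(cs,p))
for ce,st in blobs(sc,*RED): print("scene",ce,st)
E
```

```text
t: 47.5
position: [0.4533, -0.1033, 0.3319]
tool_rot: [0.025, 3.141, 0.0]
wrist_force: [1.2, -1.7, -0.5]
grip_width: 0.0397
gripper_force: 0.0
t: 48.5
position: [0.7291, 0.0111, 0.3399]
tool_rot: [-0.026, -3.141, 0.0]
wrist_force: [-0.7, -0.1, -1.1]
grip_width: 0.0001
gripper_force: 0.0
[0.72905734 0.01112089 0.33990268]
top [156.5 134.5] [151, 129, 12, 12, 107] [0.73461784 0.29089068 0.125     ]
top [103.2 148.4] [87, 134, 33, 30, 762] [0.69977851 0.42198279 0.125     ]
top [317.  243.4] [308, 234, 19, 20, 312] [ 0.45197291 -0.10224904  0.125     ]
[216.76038957 243.08829403] [313.21841893 175.90541117]
[317.38312285 242.96423036] [244.23969024 200.07280472]
scene [271.6  48.1] [237, 0, 80, 95, 5012]
scene [351.3   2.9] [344, 0, 14, 8, 83]
scene [432.9 194.9] [420, 185, 27, 21, 443]
scene [243.9 201.7] [237, 196, 15, 13, 159]
scene [405.8 214.6] [401, 210, 11, 10, 82]
scene [310.2 224.8] [302, 221, 17, 8, 104]
```

```bash
python3 -m pendant '[[0,-10,2,-30,0],[0,-10,0,-40,0],[0,-2,0,-40,0],[0,0,0,-30,0],[0,0,0,-15,0],[0,0,0,-10,0],[0,0,0,0,0],[0,0,0,0,0],[0,0,0,0,0],[0,0,0,0,0]]'
python3 -m pendant '[[0,-10,0,0,0],[0,-10,0,1,0],[0,-10,0,2,0],[0,-10,0,2,0],[0,-10,0,3,0],[0,-10,0,3,0],[0,-10,0,3,0],[0,-10,0,2,0],[0,0,0,0,0],[0,0,0,0,0]]'
```

```text
t: 49.6
position: [0.7086, 0.0137, 0.1761]
tool_rot: [0.025, 3.139, 0.0]
wrist_force: [-0.1, 0.2, 0.2]
grip_width: 0.0004
gripper_force: 0.0
t: 50.6
position: [0.6273, 0.0138, 0.1905]
tool_rot: [-0.025, -3.14, -0.0]
wrist_force: [0.1, -0.7, 0.3]
grip_width: 0.0004
gripper_force: 0.0
```

```bash
python3 -m pendant '[[0,-10,0,0,0],[0,-10,0,0,0],[0,-10,0,-1,0],[0,-10,0,-2,0],[0,-8,0,-3,0],[0,-8,0,-3,0],[0,-6,0,-2,0],[0,-5,0,-1,0],[0,0,0,0,0],[0,0,0,0,0]]'
python3 -m pendant '[[0,-3,0,0,0],[0,-3,0,0,0],[0,-3,0,0,0],[0,-3,0,0,0],[0,-2,0,0,0],[0,0,0,0,0],[0,0,0,0,0],[0,0,0,0,0],[0,0,0,0,0],[0,0,0,0,0]]'
```

```text
t: 51.6
position: [0.5607, 0.0138, 0.1787]
tool_rot: [-0.025, -3.141, 0.0]
wrist_force: [0.7, 0.1, -0.0]
grip_width: 0.0001
gripper_force: 0.0
t: 52.6
position: [0.5467, 0.0137, 0.1787]
tool_rot: [-0.025, -3.141, 0.0]
wrist_force: [-0.1, 0.5, 0.6]
grip_width: 0.0008
gripper_force: 0.2
```

```bash
python3 -m pendant '[[0,-3,0,0,0],[0,-2,0,0,0],[0,-2,0,0,0],[0,-2,0,0,0],[0,0,0,0,0],[0,0,0,0,0],[0,0,0,0,0],[0,0,0,0,0],[0,0,0,0,0],[0,0,0,0,0]]'
```

```text
t: 53.6
position: [0.5401, 0.0138, 0.1797]
tool_rot: [0.025, 3.136, 0.0]
wrist_force: [7.0, -0.2, -0.7]
grip_width: 0.0001
gripper_force: 2.8
```

```bash
python3 -m pendant '[[0,-3,0,0,0],[0,-3,0,0,0],[0,-2,0,0,0],[0,0,0,0,0],[0,0,0,0,0],[0,0,0,0,0],[0,0,0,0,0],[0,0,0,0,0],[0,0,0,0,0],[0,0,0,0,0]]'
```

```text
t: 54.6
position: [0.538, 0.0138, 0.1819]
tool_rot: [0.025, 3.124, 0.001]
wrist_force: [18.1, -0.2, -0.8]
grip_width: 0.0005
gripper_force: 7.8
```

```bash
python3 -m pendant '[[0,12,0,0,0],[0,10,0,5,0],[0,0,0,30,0],[0,0,0,30,0],[0,0,-30,20,0],[0,-20,-45,0,0],[0,-20,-45,0,0],[0,-20,-45,0,0],[0,-20,-45,0,0],[0,-18,-28,-30,0]]'
python3 -m pendant '[[0,0,0,-30,0],[0,0,0,-20,0],[0,0,0,0,0],[0,0,0,0,0],[0,0,0,0,0],[0,0,0,0,0],[0,0,0,0,0],[0,0,0,0,0],[0,0,0,0,0],[0,0,0,0,0]]'
python3 - <<'E'
from h import *
s=manip.sense();print(s["position"])
t,ct=cam("top");sc,cs=cam("scene");w,c=cam("wrist")
for n,i,k in (("top",t,ct),("scene",sc,cs)):
  for ce,st in blobs(i,*RED): print(n,ce,st)
for ce,st in blobs(w,*RED,amin=4): print("w",ce,st,plane(c,*ce,.078))
o=np.zeros((600,800,3),np.uint8);o[:330,:630]=cv2.resize(t[175:285,190:400],(630,330))
o[335:600,:360]=cv2.resize(w,(353,265))[:, :360] if 0 else np.pad(cv2.resize(w,(353,265)),((0,0),(0,7),(0,0)))
o[335:595,370:790]=cv2.resize(sc[150:280,180:390],(420,260))
cv2.imwrite("pics/m10.png",o[:,:,::-1])
E
```

```text
t: 55.6
position: [0.4541, -0.2286, 0.2365]
tool_rot: [0.03, 3.136, -0.004]
wrist_force: [0.4, -0.1, -0.4]
grip_width: 0.0005
gripper_force: 0.0
t: 56.6
position: [0.4539, -0.2242, 0.1839]
tool_rot: [0.025, 3.141, 0.0]
wrist_force: [-0.4, 0.6, 0.2]
grip_width: 0.0009
gripper_force: 0.0
[ 0.45393213 -0.22424546  0.18385974]
top [156.2 134.1] [151, 129, 12, 11, 98]
top [103.  148.2] [87, 134, 33, 30, 748]
top [266.9 209.9] [263, 202, 9, 17, 127]
top [319.  248.2] [310, 239, 17, 14, 80]
top [214.9 249.2] [207, 240, 18, 14, 95]
scene [284.8  38.7] [225, 0, 133, 95, 8869]
scene [314.9 180.4] [309, 177, 12, 7, 41]
scene [290.3 194.1] [285, 182, 11, 29, 169]
scene [432.9 194.9] [420, 185, 27, 21, 442]
scene [243.5 204.5] [237, 199, 15, 10, 73]
scene [405.8 214.6] [401, 210, 11, 10, 82]
w [457.2 205.3] [426, 181, 80, 71, 2119] [ 0.45651964 -0.08804031  0.078     ]
w [257.6 194.5] [253, 193, 10, 4, 37] [ 0.44546842 -0.23920018  0.078     ]
w [292.1 194.5] [288, 193, 9, 4, 35] [ 0.4458971  -0.21328058  0.078     ]
w [464.4 252.4] [456, 252, 17, 2, 28] [ 0.49614394 -0.07663052  0.078     ]
```

View pics/m10.png

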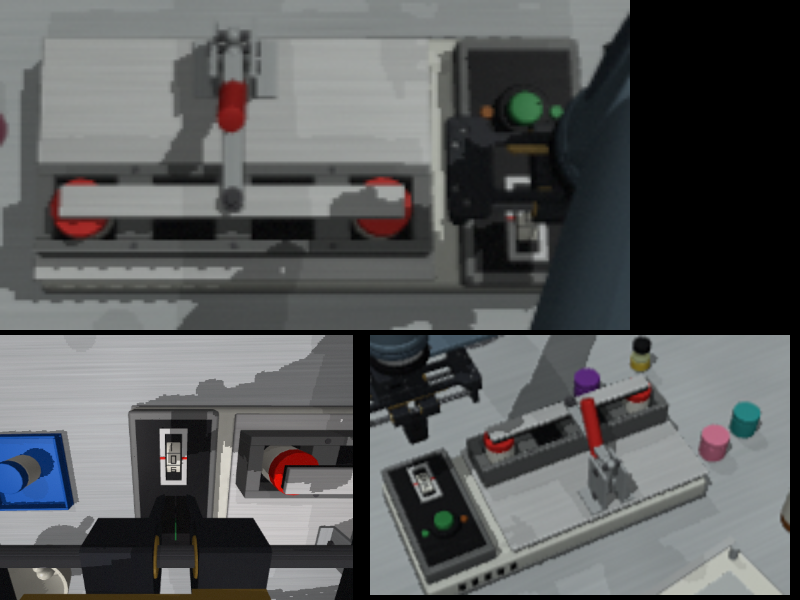

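```bash
python3 -m pendant '[[0,-10,-1,-20,0],[0,-12,0,-20,0],[0,0,0,-20,0],[0,0,0,-20,0],[0,0,0,-12,0],[0,0,0,-4,0],[0,0,0,-3,0],[0,0,0,-2,0],[0,0,0,0,0],[0,0,0,0,0]]'
```

```text
t: 57.75
position: [0.4323, -0.2255, 0.0841]
tool_rot: [0.025, 3.14, 0.0]
wrist_force: [-3.3, 0.8, 9.6]
grip_width: 0.0006
gripper_force: 4.9
```

```bash
python3 -m pendant '[[0,3,0,0,0],[0,3,0,0,0],[0,3,0,0.5,0],[0,4,0,0,0],[0,4,0,0,0],[0,4,0,0,0],[0,4,0,0,0],[0,3,0,-0.5,0],[0,2,0,0,0],[0,0,0,0,0]]'
python3 -m pendant '[[0,0,0,10,0],[0,0,0,20,0],[0,0,0,30,0],[0,10,0,10,0],[0,0,0,0,0],[0,0,0,0,0],[0,0,0,0,0],[0,0,0,0,0],[0,0,0,0,0],[0,0,0,0,0]]'
python3 - <<'E'
from h import *
print(manip.sense()["position"]);w,c=cam("wrist")
k=cv2.resize(w[130:280,215:345],None,fx=2,fy=2,interpolation=cv2.INTER_CUBIC)
cv2.imwrite("pics/k11.png",k[:,:,::-1])
E
```

```text
t: 58.75
position: [0.4636, -0.2259, 0.0839]
tool_rot: [0.024, 3.138, -0.002]
wrist_force: [3.0, -0.4, 6.9]
grip_width: 0.0004
gripper_force: 3.5
t: 59.75
position: [0.4715, -0.2253, 0.1524]
tool_rot: [-0.025, -3.141, -0.0]
wrist_force: [-0.1, 0.2, 0.4]
grip_width: 0.0005
gripper_force: 0.0
[ 0.47152113 -0.22526763  0.15241277]
```

View pics/k11.png

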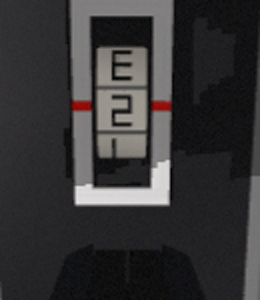

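```bash
python3 -m pendant '[[0,-20,0,-20,0],[0,-20,0,-20,0],[0,0,0,-15,0],[0,0,0,-7,0],[0,0,0,-4,0],[0,0,0,-2,0],[0,0,0,-2,0],[0,0,0,0,0],[0,0,0,0,0],[0,0,0,0,0]]'
python3 -m pendant '[[0,3,0,0,0],[0,3,0,0,0],[0,3,0,0.5,0],[0,4,0,0,0],[0,4,0,0,0],[0,4,0,0,0],[0,4,0,0,0],[0,3,0,-0.5,0],[0,2,0,0,0],[0,0,0,0,0]]'
python3 -m pendant '[[0,0,0,10,0],[0,0,0,20,0],[0,0,0,30,0],[0,10,0,10,0],[0,0,0,0,0],[0,0,0,0,0],[0,0,0,0,0],[0,0,0,0,0],[0,0,0,0,0],[0,0,0,0,0]]'
cat >> h.py <<'E'
def figure(img):
    "boxes (x,y,w,h,rel. mark row) of dark glyphs on the wheel and the holes in them, 4x upscaled, wrist view near TCP .4715,.1525"
    B=[b for b in blobs(img,*RED,amin=8) if 130<b[0][1]<230 and 225<b[0][0]<330]
    m=np.mean([b[0] for b in B],0) if len(B)==2 else None
    if m is None: print(B); return
    x,y=m; k=cv2.resize(img[int(y)-32:int(y)+32,int(x)-11:int(x)+12],None,fx=4,fy=4,interpolation=cv2.INTER_CUBIC)
    g=cv2.cvtColor(k,cv2.COLOR_RGB2GRAY); _,b=cv2.threshold(g,0,255,cv2.THRESH_BINARY_INV|cv2.THRESH_OTSU)
    cs,h=cv2.findContours(b,cv2.RETR_CCOMP,cv2.CHAIN_APPROX_NONE)
    yc=(y-int(y)+32)*4
    print("marks",[b_[0] for b_ in B])
    for i,q in enumerate(cs):
        if cv2.contourArea(q)>12:
            X,Y,W,H=cv2.boundingRect(q); print("hole" if h[0][i][3]>=0 else "dark",X,W,"y",round(Y-yc),round(Y+H-yc),cv2.contourArea(q))
E
python3 - <<'E'
from h import *
print(manip.sense()["position"]);w,c=cam("wrist");figure(w)
print("pic of 2:");f=cv2.imread("pics/k11.png");k=cv2.resize(f,None,fx=.5,fy=.5,interpolation=cv2.INTER_AREA)[:,:,::-1]
a=np.zeros((420,560,3),np.uint8);a[130:280,215:345]=k;figure(a)
E
```

```text
t: 60.8
position: [0.4327, -0.2254, 0.0841]
tool_rot: [0.024, 3.14, 0.0]
wrist_force: [-2.7, 1.8, 12.0]
grip_width: 0.0004
gripper_force: 6.0
t: 61.8
position: [0.4638, -0.2259, 0.0838]
tool_rot: [0.024, 3.138, -0.002]
wrist_force: [1.8, 0.5, 7.2]
grip_width: 0.0004
gripper_force: 3.5
t: 62.8
position: [0.4715, -0.2253, 0.1524]
tool_rot: [-0.025, -3.141, -0.0]
wrist_force: [0.3, -0.5, 0.3]
grip_width: -0.0001
gripper_force: 0.0
[ 0.47152232 -0.22527883  0.15241488]
marks [array([255.5, 182.5]), array([295.6, 182.6])]
dark 0 92 y 66 126 2871.0
dark 0 92 y 51 58 440.0
dark 27 41 y -19 43 766.5
dark 0 92 y -37 -32 364.0
dark 27 42 y -110 -50 1198.0
dark 0 92 y -130 -112 1423.5
pic of 2:
marks [array([255.5, 182.5]), array([295.6, 182.6])]
dark 0 92 y 67 126 2222.0
dark 0 92 y 52 58 449.5
dark 27 41 y -20 43 1149.0
dark 0 92 y -37 -32 364.0
dark 27 42 y -110 -49 1289.5
dark 0 92 y -130 -113 1290.5
```

```bash
python3 -m pendant '[[0,-20,0,-20,0],[0,-20,0,-20,0],[0,0,0,-15,0],[0,0,0,-7,0],[0,0,0,-4,0],[0,0,0,-2,0],[0,0,0,-2,0],[0,0,0,0,0],[0,0,0,0,0],[0,0,0,0,0]]'
python3 -m pendant '[[0,3,0,0,0],[0,3,0,0,0],[0,3,0,0.5,0],[0,4,0,0,0],[0,4,0,0,0],[0,4,0,0,0],[0,4,0,0,0],[0,3,0,-0.5,0],[0,2,0,0,0],[0,0,0,0,0]]'
python3 -m pendant '[[0,0,0,10,0],[0,0,0,20,0],[0,0,0,30,0],[0,10,0,10,0],[0,0,0,0,0],[0,0,0,0,0],[0,0,0,0,0],[0,0,0,0,0],[0,0,0,0,0],[0,0,0,0,0]]'
python3 - <<'E'
from h import *
print(manip.sense()["position"]);w,c=cam("wrist");figure(w)
for ce,st in blobs(w,*GREEN,amin=15): print("green",ce,st,plane(c,*ce,.0926))
t,ct=cam("top");print([ (b,proj(ct,(.5371,-.2291,.0926))) for b in blobs(t,*GREEN,amin=10)])
E
```

```text
t: 63.85
position: [0.4326, -0.2255, 0.0841]
tool_rot: [0.025, 3.14, 0.0]
wrist_force: [-2.9, 1.7, 11.6]
grip_width: 0.0002
gripper_force: 6.0
t: 64.85
position: [0.4638, -0.2259, 0.0838]
tool_rot: [0.024, 3.138, -0.002]
wrist_force: [2.2, -0.5, 7.1]
grip_width: 0.0005
gripper_force: 3.5
t: 65.85
position: [0.4715, -0.2253, 0.1524]
tool_rot: [-0.025, -3.141, -0.0]
wrist_force: [0.2, -0.7, -0.1]
grip_width: 0.0005
gripper_force: 0.0
[ 0.47151656 -0.22526823  0.15242302]
marks [array([255.5, 182.5]), array([295.6, 182.6])]
dark 0 92 y 65 126 2742.5
dark 0 92 y 51 58 451.5
dark 27 41 y -20 43 1729.0
hole 33 28 y -13 9 536.0
dark 0 92 y -37 -32 364.0
dark 27 41 y -110 -49 713.5
dark 0 92 y -130 -114 1283.0
green [278.2 316.8] [277, 301, 3, 32, 77] [ 0.53804374 -0.2259605   0.0926    ]
[((array([ 36.5, 166.2]), [25, 160, 24, 13, 142]), array([365.19862505, 210.5103911 ])), ((array([363.7, 208.6]), [360, 205, 10, 9, 48]), array([365.19862505, 210.5103911 ]))]
```

```bash
python3 -m pendant '[[0,20,-4,0,0],[0,20,0,0,0],[0,20,0,0,0],[0,6,0,0,0],[0,0,0,-20,0],[0,0,0,-20,0],[0,0,0,-10,0],[0,0,0,-4,0],[0,0,0,0,0],[0,0,0,0,0]]'
```

```text
t: 66.95
position: [0.5383, -0.2296, 0.0995]
tool_rot: [0.025, 3.14, -0.001]
wrist_force: [-0.1, 0.4, 0.2]
grip_width: 0.0008
gripper_force: 0.0
```

```bash
python3 -m pendant '[[0,0,0,-2,0],[0,0,0,-2,0],[0,0,0,-2,0],[0,0,0,-2,0],[0,0,0,-2,0],[0,0,0,-2,0],[0,0,0,0,0],[0,0,0,0,0],[0,0,0,0,0],[0,0,0,0,0]]'
```

```text
t: 67.95
position: [0.5388, -0.2297, 0.0913]
tool_rot: [0.026, 3.139, 0.002]
wrist_force: [-11.6, 5.4, 44.1]
grip_width: 0.0004
gripper_force: 22.3
```

```bash
python3 -m pendant '[[0,0,0,8,0],[0,0,0,20,0],[0,0,0,40,0],[0,0,0,40,0],[0,0,0,40,0],[0,-20,-30,40,0],[0,-20,-40,0,0],[0,-20,-40,0,0],[0,0,0,0,0],[0,0,0,0,0]]'
python3 - <<'E'
from h import *
s=manip.sense();print(s["position"],s["wrist_force"])
t,ct=cam("top");sc,cs=cam("scene")
G=[b[0] for b in blobs(t,*GREEN,amin=10)];H=[b[0] for b in blobs(sc,*GREEN,amin=10)];print(G,H)
for n,i in (("top",t),("scene",sc)):
  print(n,"red",[b[0] for b in blobs(i,*RED)],"blue",[(b[0],b[1][4]) for b in blobs(i,*BLUE)])
E
```

```text
t: 68.95
position: [0.4784, -0.3378, 0.2715]
tool_rot: [-0.029, -3.141, -0.001]
wrist_force: [-0.0, -0.0, 0.5]
grip_width: 0.0004
gripper_force: 0.0
[ 0.4783891  -0.33776547  0.27149555] [-0.01244483 -0.02796099  0.48747701]
[array([ 36.8, 166.1]), array([364.8, 210.3]), array([374.6, 211.9])] [array([469. , 187.1]), array([216.2, 241.9]), array([207.1, 248.6])]
top red [array([156.3, 134.1]), array([102.8, 148. ]), array([267., 210.]), array([319. , 248.1]), array([214.9, 249.2])] blue [(array([428.9, 213.6]), 30), (array([439.2, 240.7]), 833)]
scene red [array([283.5,  38.6]), array([314.9, 180.4]), array([290.3, 194.2]), array([432.9, 194.9]), array([243.5, 204.5]), array([405.8, 214.6])] blue [(array([ 97.2, 199.3]), 50), (array([139.3, 275.8]), 1466)]
```

```bash
python3 -c "
from station import manip
print(manip.sign_off())"
```

```text
the job is handed in; nothing more can be done
None
```

The job is handed in with every step done in order: clamp locked on both red-lid jars (pockets 1 and 4), blue-lid jar in the tray, timer at 6, start pressed last and sprung back with its green lamp lit; slips: I viewed 15 pictures against the limit of 14, one jar first went in tilted and had to be reset, and the fingertip bottomed the button at 44 N.

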